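Fit the test gauge to the bench air outlet

TASK

Fit the test gauge to the bench air outlet: pull the quick coupler's sleeve down until it stays back, take the gauge from its stand and push it straight down into the coupler until the sleeve springs forward and locks it. Feel it home: press no harder than it needs, never beyond about 3 kg, and leave everything else on the bench alone.

Things in the scene. Friction and masses are not known exactly. Their poses are not given: they have to be found in the camera images.
- manifold: Bench air outlet, screwed down: aluminium block 50 (x) x 150 (y) x 50 mm high, origin under its centre. An open quick coupler (brass body, steel sleeve round it) stands upright on it at y = +35 mm; a brass valve with a blue lever, to 90 mm above the bench, at y = -45 mm; a copper pipe at its -y end. Plugs go into the coupler from above, only with the sleeve back.
- outlet (a point): Point on the block's top face on the coupler's upright axis, axes as the block's. The coupler's rim (26 mm across, bore 17.8 mm, straight) is 62 mm above it give or take 10 mm, as its threaded riser is screwed in more or less. A plug pushed in meets a spring (12 N just before home, with drag), then the sleeve snaps forward; 1.5 mm deeper the plug's hexagon stops hard on the rim.
- sleeve (a joint): Travel of the coupler's sleeve in m: 0 forward (up), 0.008 fully back (down). Steel, 32 mm across, blue band; forward, it reaches from 1 to 29 mm below the rim, its lowest 6 mm a knurled ring 40 mm across that fingertips can push down on. Its spring pushes up with 3.5 N, 5.5 N fully back. Pulled past 6.5 mm with no plug in, it stays back at about 5.5 mm by itself until a plug is pushed home.
- gauge: Test pressure gauge, 0.17 to 0.29 kg, upright in one of the stand's holes. Origin at the tip of its brass nose, z up along it, x the way the white dial looks. Nose 16 mm across, chamfered 2.5 mm; hexagon shoulder 23 mm across from z = 19.5 to 30; black rubber-booted round case 54 mm across (y, z), 32 deep (x), centre at z = 62. Locked in, its hexagon stands 1.5 mm above the rim (tip 18 below it); dial any way.
- stand: Blue plastic gauge stand, fixed, 170 (x) x 60 (y) x 40 mm high, origin under its centre; two holes 17.6 mm across at x = -50 and +50 mm, one with the gauge and one with the silencer, whose hexagons rest on the top face (their origins 20.5 mm above the bench).
- tray: Not needed: open steel parts tray with a few fittings in it, fixed, 140 (x) x 110 (y) x 28 mm high, origin under its centre.
- silencer: Bystander: brass plug with a copper-coloured silencer, 58 mm long, in the stand's other hole; origin at its tip.
- reagent: Bystander: brown glass reagent bottle, 68 mm across, 135 mm high, origin under its centre.
- timer: Bystander: white digital timer, 42 x 85 x 62 mm high, origin under its centre.
- multimeter: Bystander: black multimeter lying on its back, 85 x 170 x 36 mm, origin under its centre.
Mind the look-alikes: they are no part of the job. Of the things shaped like the manifold, the aluminium one is meant.

How it is judged:
On the way:
1. the sleeve is pulled back (value of joint sleeve above 0.005 m), for 0.1 s.
At the end, for the whole second after the job is handed in: Gauge locked in the coupler: sleeve within 1.5 mm of fully forward, gauge's tip within 3 mm of the outlet's axis and 32.5 to 55.5 mm above the outlet point, gauge upright within 0.08 rad and still (value of joint sleeve below 0.0015 m and horizontal distance between gauge and outlet below 0.003 m and z of gauge in the frame of outlet between 0.0325 and 0.0555 m and angle between gauge's own z axis and vertical below 0.08 rad and linear speed of gauge below 0.02 m/s); the robot touches nothing.
It fails at once if the gauge is pressed against the outlet with more than 32 N (contact force between gauge and manifold above 32 N).
It fails at once if a bystander is pushed out of place (distance of any of reagent, timer, multimeter, silencer from where it was at the start of the episode above 0.02 m).
It also fails if it takes over 51 s, if anything falls off the work surface, if the arm or the gripper's body presses on something with over 40 N, if the wrist force passes 120 N, or if a joint passes its speed limit or range.

ROBOT

A 6-joint arm with a two-finger parallel gripper is mounted at the origin on the work surface. World frame = base frame: x ahead of the robot, y to its left, z up, the work surface at z = 0. Lengths are in m, angles in rad, forces in N, time in s.
With the tool pointing down it reaches from about 0.3 to 0.825 m from the base axis. Payload 5.4 kg.
Tool frame: the origin (TCP) lies at the very end of the fingers, on their centre line; the grasp point (between the pads) lies 19 mm behind it (manip.tcp_to_grasp is the distance from the TCP to the grasp point, in m); z points along the fingers, y is the line along which they close (so a half turn about z gives the same grasp; the last joint's range is limited). The gripper opens to 92 mm and grips with 3 to 60 N. Pads are 20 mm wide; open, the fingers measure 128 mm over their backs; the gripper's body (75 mm by 189 mm) begins 69 mm behind the grasp point.
Start: joints at [-1.376, 0.158, 1.597, -0, 1.386, -0.21], TCP at [0.226, -0.529, 0.215] pointing down, gripper open.
Joint ranges: [-2.91, 2.91], [-0.94, 2.29], [0.18, 2.7], [-1.29, 4.43], [0.17, 2.64], [-3, 3]. Speed limits (rad/s): [2.57, 2.57, 3.14, 3.14, 3.14, 3.14].

INTERFACE

Orientations are given as a 3x3 rotation matrix whose columns are the frame's x, y, z axes.
In Python, from cell import manip gives the robot as it stands.
- The arm moves only by the tool servo_tool, never from a script. Its argument "increments" is a list of rows, each an object of numbers: "rx", "ry", "rz": the turn, a rotation vector about the tool's x, y, z in degrees; "dx", "dy", "dz": the shift along the tool's x, y, z in m; "hand": the opening, from 0 (shut) to 1 (fully open). A call has 1 to 20 rows; each row shifts and turns the commanded pose from where the row before left it, along the tool's axes as they then stand; what a row does not reach is not made up. A row lasts 1/10 s, in which the tool goes at most 50 mm and 8.59 degrees, less where a joint would pass 70% of its speed; a pose out of reach is approached as far as the arm can. A call with a gripper value outside its range is refused whole. The fingers move at their own pace and stop on an object; the grip force is fixed at half the most. Time passes only in rows, so rows that do not move let the fingers close. It gives the time, the measured TCP pose, the force, the opening and the grip force at its end, in the units of the state.
- manip.observe(): the state, without advancing time (a new reading comes with each control period).
- manip.camera(name): name is "scene" or "top" or "wrist"; returns a dict with "color" (480x640x3 uint8, red, green, blue), "range_z" (480x640 float32, m along the optical axis (not along the pixel's ray), 0 where there is no reading), "fx", "fy", "cx", "cy" (pixels), "position" and "rotation" of the camera in the world. Camera axes: x right, y down, z forward; pixel columns grow to the right and rows downward; lengths in m; the calibration is good to about 2 mm. A picture is of the moment at which its call begins.
- manip.sign_off(): hands the job in; it is judged then, once.
The state is a dict: "time_s": time; "joints": joint angles; "dq": joint speeds; "effort": joint torques, N m; "eef_pos": TCP position; "eef_rot": TCP orientation; "ft_force": force on the tool from outside, world axes, zero at the start; "torque": the same for the moment, N m; "gripper_width": finger opening in m; "grasp_force": force on a finger pad.
Only numpy, scipy, OpenCV 4.12 (cv2) and the standard library are available. Lean on these libraries where they do the work, as an engineer would, in place of code of your own. Each camera call takes 0.05 s, during which the arm holds its last target. There are 200 camera calls.

## Working session

There is one attempt and no reset: what is moved stays moved. The work goes in short steps, Python scripts to look and compute and a tool call to move; the robot and the scene stay as the last step left them, time stands still between calls to the robot, and variables do not carry over. Pictures are saved under pics/ and viewed, at most 10 in all, crops included, and the job is handed in when it is done.

Besides the shell and the picture viewer there is one more tool, called as name([rows], argument=value, ...), one row to a line, values as JSON. servo_tool: Moves the arm, as the interface text tells. Its arguments: {"type":"object","properties":{"increments":{"type":"array"}},"required":["increments"]}

```bash
mkdir -p pics
cat > h.py <<'E'
import numpy as np, cv2
from cell import manip
def cam(n):
    c=manip.camera(n); 
    np.savez('/tmp/%s.npz'%n,**{k:np.asarray(v) for k,v in c.items()}); return c
def load(n): return np.load('/tmp/%s.npz'%n)
def pts(c):
    z=c['range_z'].astype(float); v,u=np.mgrid[:480,:640]
    p=np.stack([(u-c['cx'])/c['fx']*z,(v-c['cy'])/c['fy']*z,z],-1)
    return p@np.asarray(c['rotation']).T+c['position']
def save(c,f): cv2.imwrite('pics/'+f,c['color'][:,:,::-1])
E
python3 - <<'E'
from h import *
for n in('scene','top'):
    c=cam(n); save(c,n+'1.png'); print(n,c['position'],np.round(c['rotation'],3).tolist(),c['fx'],c['cx'],c['cy'])
s=manip.observe(); print(s['time_s'],s['eef_pos'],np.round(s['eef_rot'],3).tolist(),s['gripper_width'])
E
```

```text
scene [1.44306074 0.12517384 0.64347589] [[-0.153, 0.505, -0.849], [0.988, 0.072, -0.135], [-0.007, -0.86, -0.51]] 531.0273475647089 330.53690363579057 238.48525869334927
top [ 3.36181415e-01 -6.40358082e-04  1.22501651e+00] [[0.01, -0.984, 0.176], [-1.0, -0.008, 0.016], [-0.014, -0.176, -0.984]] 614.3502812545994 331.4699931054964 242.18877714313922
0.1 [ 0.22631651 -0.5279669   0.21371832] [[0.919, 0.394, -0.0], [0.394, -0.919, 0.002], [0.0, -0.002, -1.0]] 0.09186400748075287
```

View pics/scene1.png

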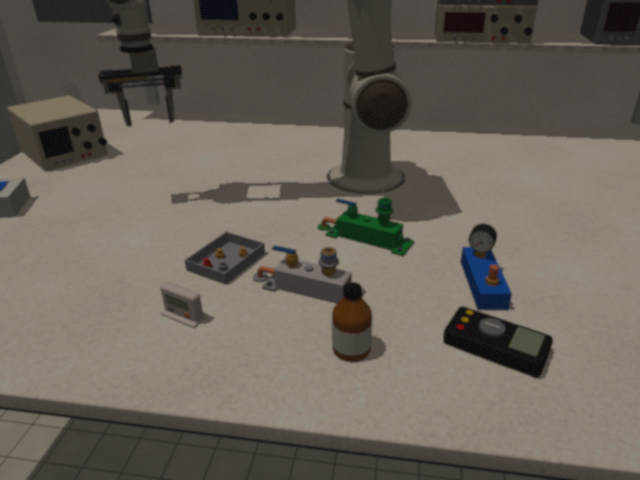

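View pics/top1.png

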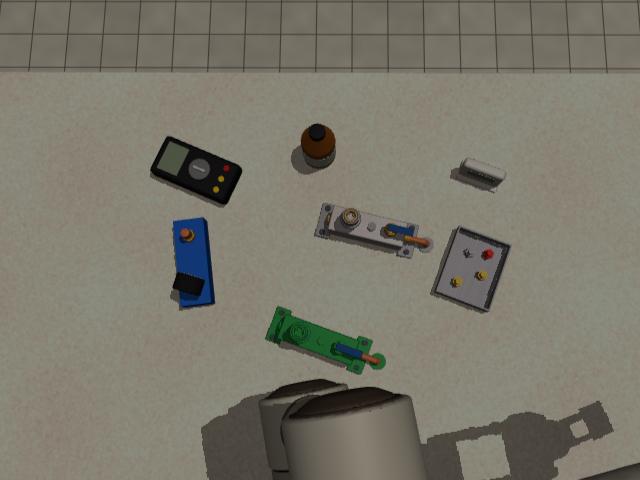

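Top view: the aluminium manifold is at about (370,230) with its coupler at (350,217). The stand is at (195,262), with the gauge at (190,283) and the silencer at (187,236). The green look-alike is at (320,340). The reagent bottle is at (318,145), about 70 px from the coupler.

Run:
```python
from h import *
for n in('top','scene'):
    c=load(n); P=pts(c); hsv=cv2.cvtColor(c['color'],cv2.COLOR_RGB2HSV); H,S,V=hsv[...,0],hsv[...,1],hsv[...,2]
    print(n)
    def show(name,m):
        q=P[m&(c['range_z']>0)]
        if len(q): print(name,len(q),'min',q.min(0).round(3),'max',q.max(0).round(3),'mid',((q.min(0)+q.max(0))/2).round(4),'mean',q.mean(0).round(4))
    X,Y,Z=P[...,0],P[...,1],P[...,2]
    if n=='top':
        v,u=np.mgrid[:480,:640]
        R=lambda a,b,cc,d:(u>=a)&(u<b)&(v>=cc)&(v<d)
        man=R(310,425,195,262)
        cp=man&(u<365)&(Z>.075)&(Z<.2); show('coupler',cp)
        zz=Z[cp]; print(np.histogram(zz,bins=np.arange(.075,.14,.005)))
        rim=cp&(Z>np.percentile(zz,90)-.004); show('rim',rim)
        XY0=P[rim].mean(0)
        show('lever',man&(u>380)&(H>100)&(H<125)&(S>120))
        blk=man&(Z>.042)&(Z<.056)&(S<60); r=cv2.minAreaRect(P[blk][:,:2].astype(np.float32)); print('block',r)
        st=R(165,220,210,312)&(H>100)&(H<125)&(S>120)&(Z>.032)&(Z<.048); r=cv2.minAreaRect(P[st][:,:2].astype(np.float32)); print('stand',r, cv2.boxPoints(r).round(3).tolist())
        show('gauge',R(165,220,260,300)&(Z>.09)); show('sil',R(165,220,220,250)&(Z>.055))
        show('bottle',R(295,345,115,175)&(Z>.03)); show('mm',R(145,250,130,210)&(Z>.02))
        np.save('/tmp/xy.npy',XY0)
    else:
        xy=np.load('/tmp/xy.npy')
        near=(np.hypot(X-xy[0],Y-xy[1])<.03)&(Z>.075); show('coupler',near); print(np.histogram(Z[near],bins=np.arange(.075,.14,.005)))
        g=(Z>.06)&(Z<.2)&(Y>.2)&(Y<.45)&(X>.3)&(X<.65); show('gauge+sil',g); show('gauge',g&(Z>.08))
        dial=g&(Z>.08)&(V>70)&(S<60); show('gaugelight',dial)
```

```text
top
coupler 350 min [ 0.567 -0.036  0.077] max [0.603 0.002 0.11 ] mid [ 0.5848 -0.0171  0.0937] mean [ 0.5841 -0.0171  0.0954]
(array([20, 72, 18, 34, 47, 98, 60,  1,  0,  0,  0,  0,  0]), array([0.075, 0.08 , 0.085, 0.09 , 0.095, 0.1  , 0.105, 0.11 , 0.115,
       0.12 , 0.125, 0.13 , 0.135, 0.14 ]))
rim 128 min [ 0.571 -0.032  0.102] max [ 0.602 -0.002  0.11 ] mid [ 0.5866 -0.0168  0.1061] mean [ 0.5875 -0.0178  0.1049]
lever 162 min [ 0.554 -0.136  0.081] max [ 0.576 -0.089  0.092] mid [ 0.565  -0.1124  0.0868] mean [ 0.5652 -0.1122  0.0867]
block ((0.5787566900253296, -0.051455020904541016), (0.1495216339826584, 0.052053846418857574), 76.61689758300781)
stand ((0.508154034614563, 0.29207101464271545), (0.17041167616844177, 0.06286710500717163), 7.73681640625) [[0.4189999997615814, 0.31200000643730164], [0.42800000309944153, 0.24899999797344208], [0.597000002861023, 0.2720000147819519], [0.5879999995231628, 0.33500000834465027]]
gauge 481 min [0.437 0.257 0.09 ] max [0.48  0.311 0.116] mid [0.4585 0.2839 0.1028] mean [0.4578 0.2813 0.1041]
sil 95 min [0.548 0.289 0.055] max [0.56
[... 248 characters left out ...]
6979 0.2961 0.0355] mean [0.6951 0.2937 0.0367]
scene
coupler 361 min [ 0.575 -0.036  0.075] max [0.612 0.004 0.106] mid [ 0.5937 -0.0157  0.0908] mean [ 0.5968 -0.0147  0.0921]
(array([46, 75, 35, 34, 57, 99, 15,  0,  0,  0,  0,  0,  0]), array([0.075, 0.08 , 0.085, 0.09 , 0.095, 0.1  , 0.105, 0.11 , 0.115,
       0.12 , 0.125, 0.13 , 0.135, 0.14 ]))
gauge+sil 741 min [0.443 0.258 0.06 ] max [0.572 0.314 0.111] mid [0.5074 0.286  0.0856] mean [0.4856 0.2872 0.0868]
gauge 452 min [0.443 0.259 0.08 ] max [0.486 0.314 0.111] mid [0.4644 0.2864 0.0957] mean [0.4711 0.2859 0.0968]
gaugelight 42 min [0.443 0.259 0.081] max [0.482 0.314 0.11 ] mid [0.4625 0.2864 0.0957] mean [0.4586 0.2867 0.0957]
```

servo_tool([
  {"dx": 0.0296,"dy": -0.0182,"dz": -0.002},
  {"dx": 0.0296,"dy": -0.0182,"dz": -0.002},
  {"dx": 0.0296,"dy": -0.0182,"dz": -0.002},
  {"dx": 0.0296,"dy": -0.0182,"dz": -0.002},
  {"dx": 0.0296,"dy": -0.0182,"dz": -0.002},
  {"dx": 0.0296,"dy": -0.0182,"dz": -0.002},
  {"dx": 0.0296,"dy": -0.0182,"dz": -0.002},
  {"dx": 0.0296,"dy": -0.0182,"dz": -0.002},
  {"dx": 0.0296,"dy": -0.0182,"dz": -0.002},
  {"dx": 0.0296,"dy": -0.0182,"dz": -0.002},
  {"dx": 0.0296,"dy": -0.0182,"dz": -0.002},
  {"dx": 0.0296,"dy": -0.0182,"dz": -0.002},
  {"dx": 0.0296,"dy": -0.0182,"dz": -0.002},
  {"dx": 0.0296,"dy": -0.0182,"dz": -0.002},
  {"dx": 0.0296,"dy": -0.0182,"dz": -0.002},
  {"dx": 0.0296,"dy": -0.0182,"dz": -0.002},
  {"dx": 0.0296,"dy": -0.0182,"dz": -0.002},
  {"dx": 0.0296,"dy": -0.0182,"dz": -0.002},
  {"hand": 1},
  {"hand": 1},
])

```text
validation failed for argument at $.in...
```

Run:
```python
from h import *
c=cam('wrist'); save(c,'w1.png'); print(c['position'],np.round(c['rotation'],3).tolist(),c['fx'],c['cx'],c['cy'])
s=manip.observe(); print(s['time_s'],s['eef_pos'],np.round(s['eef_rot'],4).tolist(),np.round(s['joints'],3),s['ft_force'])
p=(np.array([.587,-.017,.106])-c['position'])@c['rotation'];print(p[:2]/p[2]*c['fx']+[c['cx'],c['cy']])
```

```text
[ 0.29370569 -0.49911383  0.38407754] [[0.393, -0.887, -0.241], [-0.919, -0.38, -0.101], [-0.002, 0.262, -0.965]] 362.5838420250097 321.66102240976375 240.65268515970433
0.15 [ 0.22634309 -0.52805058  0.21384605] [[0.9192, 0.3939, -0.0003], [0.3939, -0.9192, 0.0014], [0.0003, -0.0014, -1.0]] [-1.376  0.159  1.598 -0.     1.386 -0.21 ] [-0.041394    0.42944472  0.36410564]
[ -475.91520039 -1017.64492436]
```

View pics/w1.png

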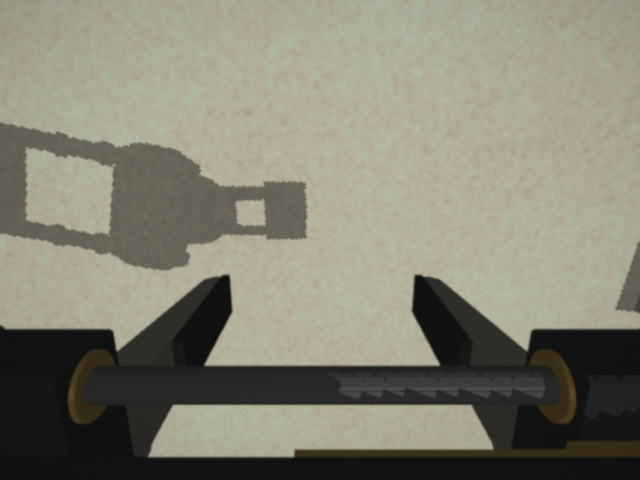

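The move was refused, so the arm has not moved. The wrist view shows only bench, with the fingertips at about (230,280) and (415,280). I'll retry with every field filled in each row.

servo_tool([
  {"rx": 0,"ry": 0,"rz": 0,"dx": 0.0296,"dy": -0.0182,"dz": -0.002,"hand": 1},
  {"rx": 0,"ry": 0,"rz": 0,"dx": 0.0296,"dy": -0.0182,"dz": -0.002,"hand": 1},
])

```text
time_s: 0.35
eef_pos: [0.2664, -0.4711, 0.218]
eef_rot: [[0.92, 0.392, -0.0], [0.392, -0.92, 0.001], [0.0, -0.001, -1.0]]
ft_force: [0.4, 0.5, 0.4]
gripper_width: 0.0918
grasp_force: 0.0
```

servo_tool([
  {"rx": 0,"ry": 0,"rz": 0,"dx": 0.0296,"dy": -0.0182,"dz": -0.002,"hand": 1},
  {"rx": 0,"ry": 0,"rz": 0,"dx": 0.0296,"dy": -0.0182,"dz": -0.002,"hand": 1},
  {"rx": 0,"ry": 0,"rz": 0,"dx": 0.0296,"dy": -0.0182,"dz": -0.002,"hand": 1},
  {"rx": 0,"ry": 0,"rz": 0,"dx": 0.0296,"dy": -0.0182,"dz": -0.002,"hand": 1},
  {"rx": 0,"ry": 0,"rz": 0,"dx": 0.0296,"dy": -0.0182,"dz": -0.002,"hand": 1},
  {"rx": 0,"ry": 0,"rz": 0,"dx": 0.0296,"dy": -0.0182,"dz": -0.002,"hand": 1},
  {"rx": 0,"ry": 0,"rz": 0,"dx": 0.0296,"dy": -0.0182,"dz": -0.002,"hand": 1},
  {"rx": 0,"ry": 0,"rz": 0,"dx": 0.0296,"dy": -0.0182,"dz": -0.002,"hand": 1},
  {"rx": 0,"ry": 0,"rz": 0,"dx": 0.0296,"dy": -0.0182,"dz": -0.002,"hand": 1},
  {"rx": 0,"ry": 0,"rz": 0,"dx": 0.0296,"dy": -0.0182,"dz": -0.002,"hand": 1},
  {"rx": 0,"ry": 0,"rz": 0,"dx": 0.0296,"dy": -0.0182,"dz": -0.002,"hand": 1},
  {"rx": 0,"ry": 0,"rz": 0,"dx": 0.0296,"dy": -0.0182,"dz": -0.002,"hand": 1},
  {"rx": 0,"ry": 0,"rz": 0,"dx": 0.0296,"dy": -0.0182,"dz": -0.002,"hand": 1},
  {"rx": 0,"ry": 0,"rz": 0,"dx": 0.0296,"dy": -0.0182,"dz": -0.002,"hand": 1},
  {"rx": 0,"ry": 0,"rz": 0,"dx": 0.0296,"dy": -0.0182,"dz": -0.002,"hand": 1},
  {"rx": 0,"ry": 0,"rz": 0,"dx": 0.0296,"dy": -0.0182,"dz": -0.002,"hand": 1},
  {"rx": 0,"ry": 0,"rz": 0,"dx": 0,"dy": 0,"dz": 0,"hand": 1},
  {"rx": 0,"ry": 0,"rz": 0,"dx": 0,"dy": 0,"dz": 0,"hand": 1},
])

```text
time_s: 2.15
eef_pos: [0.5869, -0.0173, 0.2501]
eef_rot: [[0.919, 0.395, -0.001], [0.395, -0.919, -0.0], [-0.001, -0.0, -1.0]]
ft_force: [-0.0, -0.6, -0.3]
gripper_width: 0.0915
grasp_force: 0.0
```

Run:
```python
from h import *
c=cam('wrist'); save(c,'w2.png'); print(c['position'],np.round(c['rotation'],3).tolist())
s=manip.observe(); print(s['time_s'],s['eef_pos'],np.round(s['eef_rot'],4).tolist(),np.round(s['joints'],3),s['ft_force'])
P=pts(c);X,Y,Z=P[...,0],P[...,1],P[...,2]
near=(np.hypot(X-.587,Y+.017)<.03)&(Z>.06)&(Z<.13); print(np.histogram(Z[near],bins=np.arange(.06,.13,.004)))
p=(np.array([.587,-.017,.106])-c['position'])@c['rotation'];print(p[:2]/p[2]*c['fx']+[c['cx'],c['cy']])
```

```text
[0.65440136 0.01199638 0.42030343] [[0.395, -0.886, -0.242], [-0.919, -0.381, -0.103], [-0.001, 0.263, -0.965]]
2.2 [ 0.58665073 -0.01796342  0.25013259] [[0.9192, 0.3938, -0.0011], [0.3938, -0.9192, -0.0002], [-0.0011, -0.0002, -1.0]] [-2.360e-01  1.680e-01  1.516e+00 -1.000e-03  1.459e+00  9.300e-01] [-0.54445339  0.67178834  0.47836588]
(array([  0,   1,   0,   0,  33, 329,  21,  25, 164, 150, 320, 364,   0,
         0,   0,   0,   0]), array([0.06 , 0.064, 0.068, 0.072, 0.076, 0.08 , 0.084, 0.088, 0.092,
       0.096, 0.1  , 0.104, 0.108, 0.112, 0.116, 0.12 , 0.124, 0.128]))
[321.91978673 227.21567286]
```

View pics/w2.png

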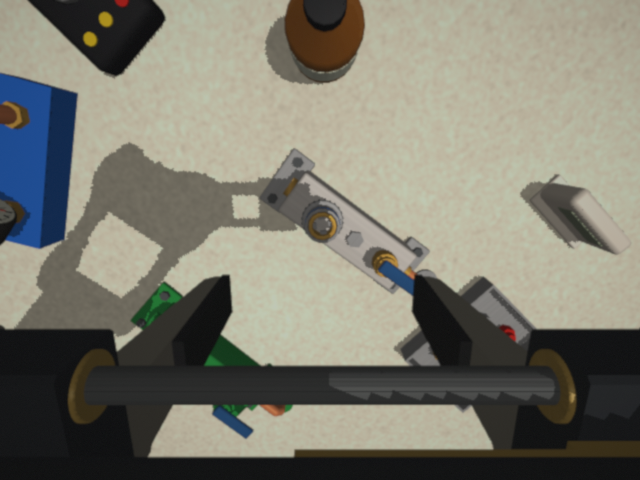

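The coupler shows at about (321,223), with the blue lever at (400,275). The approach estimate holds, and next I'll fit the rim and knurl.

Run:
```python
from h import *
c=load('wrist'); P=pts(c);X,Y,Z=P[...,0],P[...,1],P[...,2]
d=np.hypot(X-.587,Y+.017)<.03
for lo,hi in((.078,.086),(.1,.109),(.103,.109)):
    m=d&(Z>lo)&(Z<hi); q=P[m]
    (cx,cy),r=cv2.minEnclosingCircle(q[:,:2].astype(np.float32)); print(lo,len(q),cx,cy,r,'medz',np.median(q[:,2]),'p95',np.percentile(q[:,2],[5,50,95]).round(4))
# image: rim region blob centre cast on plane z
m=(d&(Z>.09)).astype(np.uint8); cs,_=cv2.findContours(m,0,1); k=max(cs,key=cv2.contourArea); e=cv2.fitEllipse(k); print(e)
g=cv2.cvtColor(c['color'],cv2.COLOR_RGB2GRAY)[195:255,290:350]; cv2.imwrite('pics/c.png',cv2.resize(c['color'][195:255,290:350,::-1],(600,600),interpolation=cv2.INTER_CUBIC))
def cast(u,v,z):
    r=np.asarray(c['rotation'])@[(u-c['cx'])/c['fx'],(v-c['cy'])/c['fy'],1]; return c['position']+r*(z-c['position'][2])/r[2]
print(cast(*e[0],.1045), cast(321.9,223.5,.105))
```

```text
0.078 363 0.5877679586410522 -0.016488194465637207 0.02040207013487816 medz 0.08170267494187661 p95 [0.0799 0.0817 0.0834]
0.1 684 0.5877208709716797 -0.01655539683997631 0.01596895046532154 medz 0.10410409716771007 p95 [0.1011 0.1041 0.1056]
0.103 560 0.5878451466560364 -0.01666768081486225 0.015869470313191414 medz 0.10435442240015569 p95 [0.1032 0.1044 0.1057]
((340.654296875, 465.0392761230469), (32.03089141845703, 300.8443603515625), 88.84291076660156)
[ 0.35116809 -0.14051848  0.1045    ] [ 0.589896   -0.01573612  0.105     ]
```

View pics/c.png

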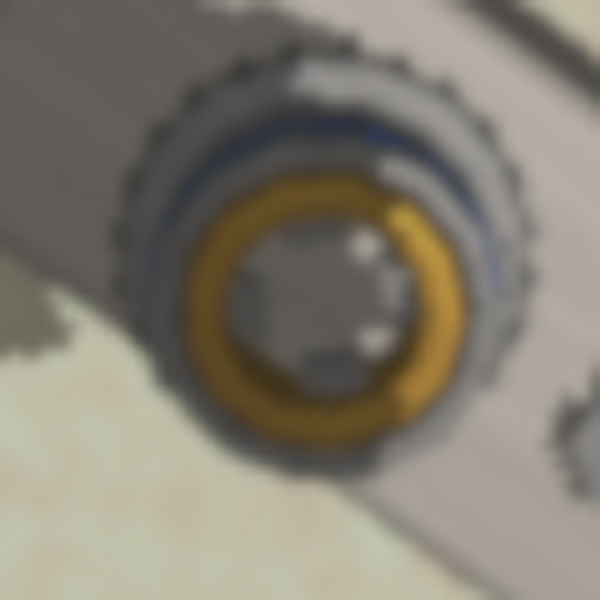

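The brass rim centres at crop (326,311), which is image (322.1,225.6). That agrees with the point cloud: axis (0.588,-0.0165), rim z≈0.105, knurl top z≈0.082.

servo_tool([
  {"rx": 0,"ry": 0,"rz": 0,"dx": 0.0016,"dy": -0.001,"dz": 0.02,"hand": 1},
  {"rx": 0,"ry": 0,"rz": 0,"dx": 0,"dy": 0,"dz": 0.04,"hand": 0.8},
  {"rx": 0,"ry": 0,"rz": 0,"dx": 0,"dy": 0,"dz": 0.04,"hand": 0.7},
  {"rx": 0,"ry": 0,"rz": 0,"dx": 0,"dy": 0,"dz": 0.04,"hand": 0.6},
  {"rx": 0,"ry": 0,"rz": 0,"dx": 0,"dy": 0,"dz": 0.02,"hand": 0.5},
  {"rx": 0,"ry": 0,"rz": 0,"dx": 0,"dy": 0,"dz": 0,"hand": 0.385},
  {"rx": 0,"ry": 0,"rz": 0,"dx": 0,"dy": 0,"dz": 0,"hand": 0.385},
  {"rx": 0,"ry": 0,"rz": 0,"dx": 0,"dy": 0,"dz": 0,"hand": 0.385},
  {"rx": 0,"ry": 0,"rz": 0,"dx": 0,"dy": 0,"dz": 0,"hand": 0.385},
  {"rx": 0,"ry": 0,"rz": 0,"dx": 0,"dy": 0,"dz": 0,"hand": 0.385},
])

```text
time_s: 3.2
eef_pos: [0.5891, -0.0163, 0.092]
eef_rot: [[0.919, 0.394, 0.002], [0.394, -0.919, -0.001], [0.002, 0.001, -1.0]]
ft_force: [-0.6, 0.3, 0.1]
gripper_width: 0.0357
grasp_force: 0.0
```

servo_tool([
  {"rx": 0,"ry": 0,"rz": 0,"dx": -0.0005,"dy": 0,"dz": 0.004,"hand": 0.385},
  {"rx": 0,"ry": 0,"rz": 0,"dx": 0,"dy": 0,"dz": 0.003,"hand": 0.385},
  {"rx": 0,"ry": 0,"rz": 0,"dx": 0,"dy": 0,"dz": 0.002,"hand": 0.385},
  {"rx": 0,"ry": 0,"rz": 0,"dx": 0,"dy": 0,"dz": 0.001,"hand": 0.385},
  {"rx": 0,"ry": 0,"rz": 0,"dx": 0,"dy": 0,"dz": 0,"hand": 0.385},
])

```text
time_s: 3.7
eef_pos: [0.5876, -0.0161, 0.0807]
eef_rot: [[0.919, 0.394, -0.001], [0.394, -0.919, 0.0], [-0.0, -0.0, -1.0]]
ft_force: [-2.2, 1.0, 3.6]
gripper_width: 0.0355
grasp_force: 1.8
```

Contact shows 3.6 N, which matches the sleeve spring. I'll push on.

servo_tool([
  {"rx": 0,"ry": 0,"rz": 0,"dx": 0,"dy": 0,"dz": 0.002,"hand": 0.385},
  {"rx": 0,"ry": 0,"rz": 0,"dx": 0,"dy": 0,"dz": 0.002,"hand": 0.385},
  {"rx": 0,"ry": 0,"rz": 0,"dx": 0,"dy": 0,"dz": 0.001,"hand": 0.385},
  {"rx": 0,"ry": 0,"rz": 0,"dx": 0,"dy": 0,"dz": 0.001,"hand": 0.385},
  {"rx": 0,"ry": 0,"rz": 0,"dx": 0,"dy": 0,"dz": 0,"hand": 0.385},
])

```text
time_s: 4.2
eef_pos: [0.5877, -0.0162, 0.0745]
eef_rot: [[0.919, 0.394, -0.0], [0.394, -0.919, 0.0], [-0.0, -0.0, -1.0]]
ft_force: [-2.7, 1.6, 4.9]
gripper_width: 0.0357
grasp_force: 2.3
```

servo_tool([
  {"rx": 0,"ry": 0,"rz": 0,"dx": 0,"dy": 0,"dz": 0.0007,"hand": 0.385},
  {"rx": 0,"ry": 0,"rz": 0,"dx": 0,"dy": 0,"dz": 0.0005,"hand": 0.385},
  {"rx": 0,"ry": 0,"rz": 0,"dx": 0,"dy": 0,"dz": 0,"hand": 0.385},
])

```text
time_s: 4.5
eef_pos: [0.5877, -0.0161, 0.074]
eef_rot: [[0.919, 0.394, -0.0], [0.394, -0.919, 0.0], [-0.0, -0.0, -1.0]]
ft_force: [-3.5, 2.2, 7.9]
gripper_width: 0.0353
grasp_force: 4.0
```

The force rose past the spring while the motion stalled, so the sleeve is fully back. I'll open, rise and work out the gauge yaw.

servo_tool([
  {"rx": 0,"ry": 0,"rz": 0,"dx": 0,"dy": 0,"dz": -0.0003,"hand": 0.6},
  {"rx": 0,"ry": 0,"rz": 0,"dx": 0,"dy": 0,"dz": 0,"hand": 0.6},
  {"rx": 0,"ry": 0,"rz": 0,"dx": 0,"dy": 0,"dz": 0,"hand": 0.6},
  {"rx": 0,"ry": 0,"rz": 0,"dx": 0,"dy": 0,"dz": -0.03,"hand": 0.6},
  {"rx": 0,"ry": 0,"rz": 0,"dx": 0,"dy": 0,"dz": -0.04,"hand": 0.6},
  {"rx": 0,"ry": 0,"rz": 0,"dx": 0,"dy": 0,"dz": -0.04,"hand": 0.6},
  {"rx": 0,"ry": 0,"rz": 0,"dx": 0,"dy": 0,"dz": -0.04,"hand": 0.6},
  {"rx": 0,"ry": 0,"rz": 0,"dx": 0,"dy": 0,"dz": -0.02,"hand": 0.6},
  {"rx": 0,"ry": 0,"rz": 0,"dx": 0,"dy": 0,"dz": 0,"hand": 0.6},
])

```text
time_s: 5.4
eef_pos: [0.59, -0.0168, 0.2474]
eef_rot: [[0.919, 0.394, 0.007], [0.394, -0.919, -0.002], [0.006, 0.005, -1.0]]
ft_force: [-0.5, 0.5, 0.1]
gripper_width: 0.0553
grasp_force: 0.0
```

Run:
```python
from h import *
t=load('top'); P=pts(t);X,Y,Z=P[...,0],P[...,1],P[...,2]
for lo in(.085,.095,.1):
  m=(np.hypot(X-.4586,Y-.2853)<.05)&(Z>lo); r=cv2.minAreaRect(P[m][:,:2].astype(np.float32)); print('top',lo,r)
s=load('scene');Q=pts(s); m=(np.hypot(Q[...,0]-.4586,Q[...,1]-.2853)<.05)&(Q[...,2]>.066)
q=Q[m]
# dial plane normal from scene (front points), robust svd
w=np.ones(len(q),bool)
for i in range(6):
    c0=q[w].mean(0); n=np.linalg.svd(q[w]-c0)[2][2]; w=abs((q-c0)@n)<.003
print('dial normal',n,w.sum(),'centre',c0)
c=cam('wrist');W=pts(c);d=np.hypot(W[...,0]-.588,W[...,1]+.0165)<.03
for lo,hi in((.066,.09),(.1,.108)):
    k=W[d&(W[...,2]>lo)&(W[...,2]<hi)]; print(lo,np.median(k[:,2]),len(k))
print(manip.observe()['eef_pos'],manip.observe()['time_s'])
```

```text
top 0.085 ((0.4594510793685913, 0.28426969051361084), (0.05376072973012924, 0.03376726061105728), 74.22772216796875)
top 0.095 ((0.4589817225933075, 0.28389430046081543), (0.04953679442405701, 0.03306799381971359), 74.22772216796875)
top 0.1 ((0.4586678147315979, 0.2842499613761902), (0.04460306093096733, 0.03272775188088417), 72.7004623413086)
dial normal [ 0.94621363 -0.22998381  0.22756804] 276 centre [0.4753538  0.28357478 0.08428169]
0.066 0.07670086408343454 404
0.1 0.10421154969246396 486
[ 0.58857266 -0.01655783  0.24450521] 5.45
```

The sleeve's knurl sits 5 mm lower, so it is latched back. Next I turn −51.3° about the tool's z to match the dial direction (−15.5°) and go above the gauge.

servo_tool([
  {"rx": 0,"ry": 0,"rz": -7.33,"dx": 0,"dy": 0,"dz": 0,"hand": 0.7},
  {"rx": 0,"ry": 0,"rz": -7.33,"dx": 0,"dy": 0,"dz": 0,"hand": 0.7},
  {"rx": 0,"ry": 0,"rz": -7.33,"dx": 0,"dy": 0,"dz": 0,"hand": 0.7},
  {"rx": 0,"ry": 0,"rz": -7.33,"dx": 0,"dy": 0,"dz": 0,"hand": 0.7},
  {"rx": 0,"ry": 0,"rz": -7.33,"dx": 0,"dy": 0,"dz": 0,"hand": 0.7},
  {"rx": 0,"ry": 0,"rz": -7.33,"dx": 0,"dy": 0,"dz": 0,"hand": 0.7},
  {"rx": 0,"ry": 0,"rz": -7.33,"dx": 0,"dy": 0,"dz": 0,"hand": 0.7},
  {"rx": 0,"ry": 0,"rz": 0,"dx": 0.0255,"dy": -0.0205,"dz": 0,"hand": 0.7},
  {"rx": 0,"ry": 0,"rz": 0,"dx": 0.0255,"dy": -0.0205,"dz": 0,"hand": 0.7},
  {"rx": 0,"ry": 0,"rz": 0,"dx": 0.0255,"dy": -0.0205,"dz": 0,"hand": 0.7},
  {"rx": 0,"ry": 0,"rz": 0,"dx": 0.0255,"dy": -0.0205,"dz": 0,"hand": 0.7},
  {"rx": 0,"ry": 0,"rz": 0,"dx": 0.0255,"dy": -0.0205,"dz": 0,"hand": 0.7},
  {"rx": 0,"ry": 0,"rz": 0,"dx": 0.0255,"dy": -0.0205,"dz": 0,"hand": 0.7},
  {"rx": 0,"ry": 0,"rz": 0,"dx": 0.0255,"dy": -0.0205,"dz": 0,"hand": 0.7},
  {"rx": 0,"ry": 0,"rz": 0,"dx": 0.0255,"dy": -0.0205,"dz": 0,"hand": 0.7},
  {"rx": 0,"ry": 0,"rz": 0,"dx": 0.0255,"dy": -0.0205,"dz": 0,"hand": 0.7},
  {"rx": 0,"ry": 0,"rz": 0,"dx": 0.0255,"dy": -0.0205,"dz": 0,"hand": 0.7},
  {"rx": 0,"ry": 0,"rz": 0,"dx": 0,"dy": 0,"dz": 0,"hand": 0.7},
  {"rx": 0,"ry": 0,"rz": 0,"dx": 0,"dy": 0,"dz": 0,"hand": 0.7},
])

```text
time_s: 7.35
eef_pos: [0.4573, 0.2841, 0.2413]
eef_rot: [[0.266, 0.964, -0.003], [0.964, -0.266, -0.002], [-0.003, -0.003, -1.0]]
ft_force: [-1.0, 0.2, -0.1]
gripper_width: 0.0645
grasp_force: 0.0
```

Run:
```python
from h import *
c=cam('wrist'); save(c,'w3.png'); P=pts(c); X,Y,Z=P[...,0],P[...,1],P[...,2]
for lo in(.085,.095,.1):
  m=(np.hypot(X-.459,Y-.2845)<.045)&(Z>lo)&(Z<.13); r=cv2.minAreaRect(P[m][:,:2].astype(np.float32)); print(lo,r,Z[m].max())
s=manip.observe(); print(s['time_s'],s['eef_pos'],np.round(s['eef_rot'],4).tolist(),np.round(s['joints'],3),s['gripper_width'])
```

```text
0.085 ((0.4595896899700165, 0.2865157425403595), (0.05236571282148361, 0.03264925256371498), 74.04512023925781) 0.11123297010681416
0.095 ((0.45947274565696716, 0.2861067056655884), (0.04768200218677521, 0.03264925256371498), 74.04512023925781) 0.11123297010681416
0.1 ((0.4595756530761719, 0.28672176599502563), (0.04235927015542984, 0.03261742740869522), 74.58626556396484) 0.11123297010681416
7.4 [0.45783804 0.28351409 0.24175598] [[0.2672, 0.9636, -0.0026], [0.9636, -0.2672, -0.0015], [-0.0022, -0.0021, -1.0]] [ 3.300e-01  4.800e-02  1.662e+00 -1.000e-03  1.434e+00  6.010e-01] 0.06426471405959554
```

View pics/w3.png

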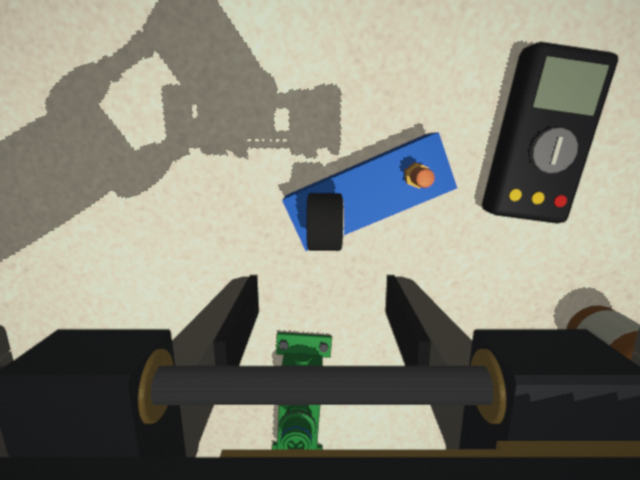

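The gauge's black case is at (325,220), square to the fingers, and the silencer at (422,176) is clear of them. I'll descend and grip.

servo_tool([
  {"rx": 0,"ry": 0,"rz": 0,"dx": 0.002,"dy": 0.001,"dz": 0.028,"hand": 0.7},
  {"rx": 0,"ry": 0,"rz": 0,"dx": 0,"dy": 0,"dz": 0.03,"hand": 0.7},
  {"rx": 0,"ry": 0,"rz": 0,"dx": 0,"dy": 0,"dz": 0.03,"hand": 0.7},
  {"rx": 0,"ry": 0,"rz": 0,"dx": 0,"dy": 0,"dz": 0.03,"hand": 0.7},
  {"rx": 0,"ry": 0,"rz": 0,"dx": 0,"dy": 0,"dz": 0.03,"hand": 0.7},
  {"rx": 0,"ry": 0,"rz": 0,"dx": 0,"dy": 0,"dz": 0.03,"hand": 0.7},
  {"rx": 0,"ry": 0,"rz": 0,"dx": 0,"dy": 0,"dz": 0,"hand": 0.5},
  {"rx": 0,"ry": 0,"rz": 0,"dx": 0,"dy": 0,"dz": 0,"hand": 0.4},
])

```text
time_s: 8.2
eef_pos: [0.4599, 0.285, 0.0655]
eef_rot: [[0.268, 0.963, -0.001], [0.963, -0.268, -0.001], [-0.001, -0.001, -1.0]]
ft_force: [0.8, 0.6, 0.7]
gripper_width: 0.0504
grasp_force: 0.0
```

servo_tool([
  {"rx": 0,"ry": 0,"rz": 0,"dx": 0,"dy": 0,"dz": 0,"hand": 0.3},
  {"rx": 0,"ry": 0,"rz": 0,"dx": 0,"dy": 0,"dz": 0,"hand": 0.2},
  {"rx": 0,"ry": 0,"rz": 0,"dx": 0,"dy": 0,"dz": 0,"hand": 0},
  {"rx": 0,"ry": 0,"rz": 0,"dx": 0,"dy": 0,"dz": 0,"hand": 0},
  {"rx": 0,"ry": 0,"rz": 0,"dx": 0,"dy": 0,"dz": 0,"hand": 0},
])

```text
time_s: 8.7
eef_pos: [0.461, 0.2864, 0.0675]
eef_rot: [[0.267, 0.964, 0.003], [0.964, -0.267, 0.001], [0.001, 0.002, -1.0]]
ft_force: [-1.0, -0.1, 6.2]
gripper_width: 0.032
grasp_force: 30.0
```

Run:
```python
from h import *
for i in range(3):
    c=cam('wrist'); s=manip.observe(); print(s['time_s'],s['eef_pos'].round(4) if hasattr(s['eef_pos'],'round') else s['eef_pos'],np.round(s['ft_force'],2),np.round(s['torque'],2),s['gripper_width'])
```

```text
8.75 [0.461  0.2864 0.0675] [-0.98 -1.01  6.55] [-0.19  0.15  0.03] 0.03197430701757645
8.8 [0.461  0.2863 0.0675] [-0.08 -0.38  6.69] [-0.15  0.17 -0.02] 0.031853278392447136
8.85 [0.461  0.2864 0.0675] [-0.73 -0.37  6.33] [-0.18  0.26 -0.06] 0.032076719177244785
```

servo_tool([
  {"rx": 0,"ry": 0,"rz": 0,"dx": 0,"dy": 0,"dz": -0.005,"hand": 0},
  {"rx": 0,"ry": 0,"rz": 0,"dx": 0,"dy": 0,"dz": -0.01,"hand": 0},
  {"rx": 0,"ry": 0,"rz": 0,"dx": 0,"dy": 0,"dz": -0.02,"hand": 0},
  {"rx": 0,"ry": 0,"rz": 0,"dx": 0,"dy": 0,"dz": -0.03,"hand": 0},
  {"rx": 0,"ry": 0,"rz": 0,"dx": 0,"dy": 0,"dz": -0.03,"hand": 0},
  {"rx": 0,"ry": 0,"rz": 0,"dx": 0,"dy": 0,"dz": -0.03,"hand": 0},
  {"rx": 0,"ry": 0,"rz": 0,"dx": 0,"dy": 0,"dz": 0,"hand": 0},
  {"rx": 0,"ry": 0,"rz": 0,"dx": 0,"dy": 0,"dz": 0,"hand": 0},
  {"rx": 0,"ry": 0,"rz": 0,"dx": 0,"dy": 0,"dz": 0,"hand": 0},
])

```text
time_s: 9.75
eef_pos: [0.4584, 0.2854, 0.1884]
eef_rot: [[0.267, 0.964, -0.004], [0.964, -0.267, -0.001], [-0.002, -0.003, -1.0]]
ft_force: [0.4, -1.4, -2.7]
gripper_width: 0.0315
grasp_force: 30.0
```

Run:
```python
from h import *
t=cam('top'); s=cam('scene'); st=manip.observe(); print(st['time_s'],st['eef_pos'],np.round(st['eef_rot'],4).tolist(),np.round(st['ft_force'],2),np.round(st['torque'],2),st['gripper_width'],st['grasp_force'])
a,b=[int(x) for x in (lambda p:(p[:2]/p[2]*s['fx']+[s['cx'],s['cy']]))((np.array([.46,.285,.19])-s['position'])@s['rotation'])]
print(a,b); cr=s['color'][b-60:b+60,a-80:a+80,::-1]; cv2.imwrite('pics/s2.png',cv2.resize(cr,None,fx=5,fy=5,interpolation=cv2.INTER_CUBIC))
```

```text
9.85 [0.458536   0.28550613 0.1884316 ] [[0.2673, 0.9636, -0.0039], [0.9636, -0.2673, -0.0013], [-0.0023, -0.0034, -1.0]] [-0.38  0.09 -2.5 ] [-0.   -0.05 -0.02] 0.0315698274574585 29.99524712562561
488 190
```

View pics/s2.png

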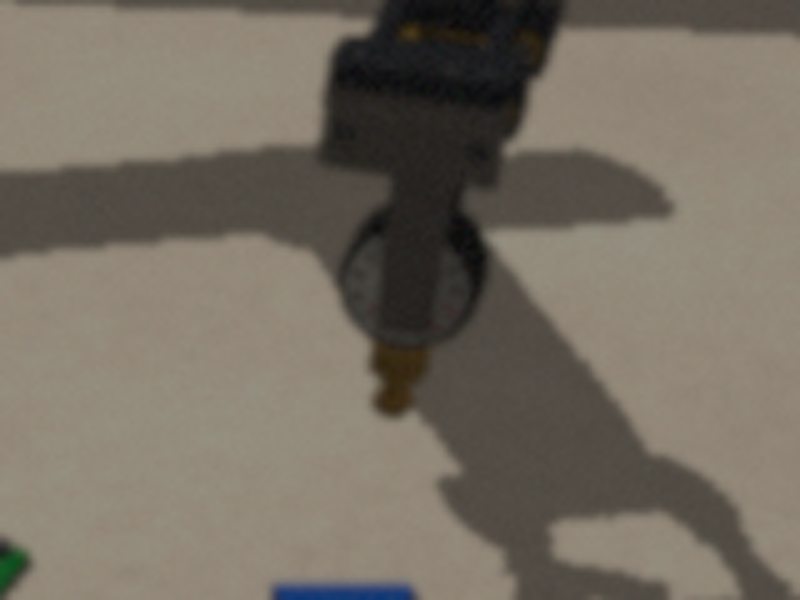

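The gauge hangs in line with the fingers, with its nose at crop (392,412) and a weight of about 2.5 N. I'll move it above the coupler.

servo_tool([
  {"rx": 0,"ry": 0,"rz": 0,"dx": -0.0128,"dy": 0.0103,"dz": 0,"hand": 0},
  {"rx": 0,"ry": 0,"rz": 0,"dx": -0.0256,"dy": 0.0205,"dz": 0,"hand": 0},
  {"rx": 0,"ry": 0,"rz": 0,"dx": -0.0256,"dy": 0.0205,"dz": 0,"hand": 0},
  {"rx": 0,"ry": 0,"rz": 0,"dx": -0.0256,"dy": 0.0205,"dz": 0,"hand": 0},
  {"rx": 0,"ry": 0,"rz": 0,"dx": -0.0256,"dy": 0.0205,"dz": 0,"hand": 0},
  {"rx": 0,"ry": 0,"rz": 0,"dx": -0.0256,"dy": 0.0205,"dz": 0,"hand": 0},
  {"rx": 0,"ry": 0,"rz": 0,"dx": -0.0256,"dy": 0.0205,"dz": 0,"hand": 0},
  {"rx": 0,"ry": 0,"rz": 0,"dx": -0.0256,"dy": 0.0205,"dz": 0,"hand": 0},
  {"rx": 0,"ry": 0,"rz": 0,"dx": -0.0256,"dy": 0.0205,"dz": 0,"hand": 0},
  {"rx": 0,"ry": 0,"rz": 0,"dx": -0.0256,"dy": 0.0205,"dz": 0,"hand": 0},
  {"rx": 0,"ry": 0,"rz": 0,"dx": -0.0128,"dy": 0.0102,"dz": 0,"hand": 0},
  {"rx": 0,"ry": 0,"rz": 0,"dx": 0,"dy": 0,"dz": 0,"hand": 0},
  {"rx": 0,"ry": 0,"rz": 0,"dx": 0,"dy": 0,"dz": 0,"hand": 0},
  {"rx": 0,"ry": 0,"rz": 0,"dx": 0,"dy": 0,"dz": 0,"hand": 0},
])

```text
time_s: 11.25
eef_pos: [0.5884, -0.0141, 0.1903]
eef_rot: [[0.266, 0.964, -0.001], [0.964, -0.266, 0.001], [0.0, -0.001, -1.0]]
ft_force: [0.4, -0.5, -1.8]
gripper_width: 0.0321
grasp_force: 30.0
```

Run:
```python
from h import *
s=cam('scene'); st=manip.observe(); print(st['time_s'],st['eef_pos'],np.round(st['eef_rot'],4).tolist(),np.round(st['ft_force'],2),st['gripper_width'])
P=pts(s);X,Y,Z=P[...,0],P[...,1],P[...,2]; d=np.hypot(X-.588,Y+.0165)<.035
for lo,hi in((.066,.088),(.09,.108),(.108,.135),(.138,.157),(.162,.17),(.175,.23)):
    q=P[d&(Z>lo)&(Z<hi)]
    if len(q): print(lo,hi,len(q),q.min(0).round(4),q.max(0).round(4),q.mean(0).round(4))
p=(np.array([.588,-.0165,.13])-s['position'])@s['rotation'];p=p[:2]/p[2]*s['fx']+[s['cx'],s['cy']];print(p)
a,b=int(p[0]),int(p[1]); cr=s['color'][b-60:b+60,a-60:a+60,::-1]; cv2.imwrite('pics/s3.png',cv2.resize(cr,(600,600),interpolation=cv2.INTER_CUBIC))
```

```text
11.3 [ 0.58848651 -0.01410262  0.19045591] [[0.2657, 0.964, -0.0007], [0.964, -0.2657, 0.0006], [0.0003, -0.0008, -1.0]] [-0.04  0.4  -2.28] 0.031754957205303885
0.066 0.088 175 [ 0.5778 -0.0359  0.0672] [0.6098 0.0044 0.088 ] [ 0.6008 -0.0137  0.078 ]
0.09 0.108 192 [ 0.5767 -0.0316  0.0902] [6.070e-01 2.000e-04 1.063e-01] [ 0.5942 -0.0149  0.0989]
0.138 0.157 52 [ 0.5849 -0.0208  0.1433] [ 0.5982 -0.0056  0.1559] [ 0.5931 -0.013   0.1496]
0.162 0.17 43 [ 0.5883 -0.0244  0.162 ] [ 0.6025 -0.0019  0.1698] [ 0.5975 -0.012   0.1663]
0.175 0.23 670 [ 0.5642 -0.0416  0.1791] [0.6228 0.0154 0.23  ] [ 0.6065 -0.0095  0.2103]
[327.62326367 238.18404634]
```

View pics/s3.png

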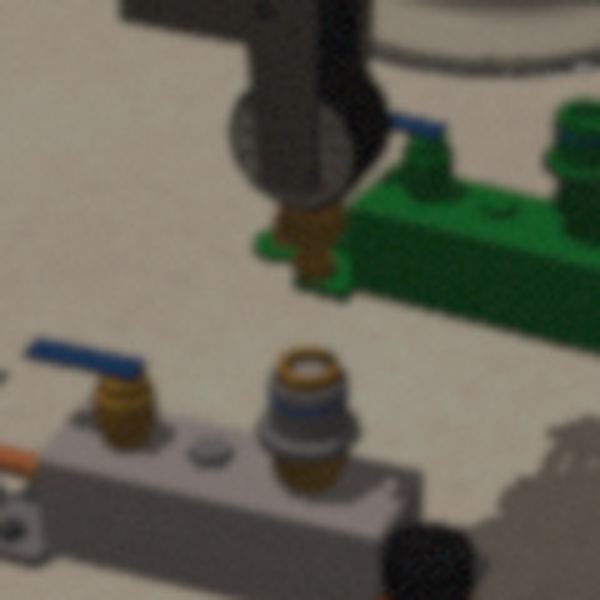

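The nose at crop (315,275) is vertical above the coupler rim at (308,370). The cloud shows it about 2.5 mm too far in +y. I'll correct that and descend to just above the rim.

servo_tool([
  {"rx": 0,"ry": 0,"rz": 0,"dx": -0.0024,"dy": 0.0006,"dz": 0,"hand": 0},
  {"rx": 0,"ry": 0,"rz": 0,"dx": 0,"dy": 0,"dz": 0.012,"hand": 0},
  {"rx": 0,"ry": 0,"rz": 0,"dx": 0,"dy": 0,"dz": 0.012,"hand": 0},
  {"rx": 0,"ry": 0,"rz": 0,"dx": 0,"dy": 0,"dz": 0.008,"hand": 0},
  {"rx": 0,"ry": 0,"rz": 0,"dx": 0,"dy": 0,"dz": 0,"hand": 0},
  {"rx": 0,"ry": 0,"rz": 0,"dx": 0,"dy": 0,"dz": 0,"hand": 0},
])

```text
time_s: 11.9
eef_pos: [0.5887, -0.0179, 0.1582]
eef_rot: [[0.267, 0.964, -0.001], [0.964, -0.267, 0.0], [0.0, -0.001, -1.0]]
ft_force: [0.4, -0.3, -2.0]
gripper_width: 0.0321
grasp_force: 30.0
```

servo_tool([
  {"rx": 0,"ry": 0,"rz": 0,"dx": 0.0011,"dy": -0.0007,"dz": 0.001,"hand": 0},
  {"rx": 0,"ry": 0,"rz": 0,"dx": 0,"dy": 0,"dz": 0.002,"hand": 0},
  {"rx": 0,"ry": 0,"rz": 0,"dx": 0,"dy": 0,"dz": 0.002,"hand": 0},
  {"rx": 0,"ry": 0,"rz": 0,"dx": 0,"dy": 0,"dz": 0.002,"hand": 0},
  {"rx": 0,"ry": 0,"rz": 0,"dx": 0,"dy": 0,"dz": 0,"hand": 0},
])

```text
time_s: 12.4
eef_pos: [0.5883, -0.0167, 0.1513]
eef_rot: [[0.267, 0.964, -0.001], [0.964, -0.267, 0.0], [-0.0, -0.001, -1.0]]
ft_force: [-0.8, 0.4, -3.2]
gripper_width: 0.0318
grasp_force: 30.0
```

servo_tool([
  {"rx": 0,"ry": 0,"rz": 0,"dx": 0,"dy": 0,"dz": 0.0015,"hand": 0},
  {"rx": 0,"ry": 0,"rz": 0,"dx": 0,"dy": 0,"dz": 0.0015,"hand": 0},
  {"rx": 0,"ry": 0,"rz": 0,"dx": 0,"dy": 0,"dz": 0.001,"hand": 0},
  {"rx": 0,"ry": 0,"rz": 0,"dx": 0,"dy": 0,"dz": 0,"hand": 0},
])

```text
time_s: 12.8
eef_pos: [0.5884, -0.0167, 0.1475]
eef_rot: [[0.267, 0.964, -0.0], [0.964, -0.267, 0.0], [-0.0, -0.0, -1.0]]
ft_force: [0.1, 0.4, -2.6]
gripper_width: 0.0318
grasp_force: 30.0
```

The tip is below rim height with no resistance, so the nose is in the bore.

servo_tool([
  {"rx": 0,"ry": 0,"rz": 0,"dx": 0,"dy": 0,"dz": 0.0015,"hand": 0},
  {"rx": 0,"ry": 0,"rz": 0,"dx": 0,"dy": 0,"dz": 0.0015,"hand": 0},
  {"rx": 0,"ry": 0,"rz": 0,"dx": 0,"dy": 0,"dz": 0.001,"hand": 0},
  {"rx": 0,"ry": 0,"rz": 0,"dx": 0,"dy": 0,"dz": 0,"hand": 0},
])

```text
time_s: 13.2
eef_pos: [0.5888, -0.0168, 0.1452]
eef_rot: [[0.267, 0.964, 0.001], [0.964, -0.267, -0.0], [-0.0, 0.001, -1.0]]
ft_force: [-3.8, 0.7, 5.8]
gripper_width: 0.0319
grasp_force: 30.0
```

servo_tool([
  {"rx": 0,"ry": 0,"rz": 0,"dx": 0,"dy": 0,"dz": 0.001,"hand": 0},
  {"rx": 0,"ry": 0,"rz": 0,"dx": 0,"dy": 0,"dz": 0.001,"hand": 0},
  {"rx": 0,"ry": 0,"rz": 0,"dx": 0,"dy": 0,"dz": 0.001,"hand": 0},
  {"rx": 0,"ry": 0,"rz": 0,"dx": 0,"dy": 0,"dz": 0,"hand": 0},
])

```text
time_s: 13.6
eef_pos: [0.5888, -0.0167, 0.1424]
eef_rot: [[0.267, 0.964, 0.001], [0.964, -0.267, -0.0], [-0.0, 0.001, -1.0]]
ft_force: [-3.8, 0.6, 5.6]
gripper_width: 0.0318
grasp_force: 30.0
```

Drag is about 8 N with a −x side force, so I'll ease slightly toward −x and continue.

servo_tool([
  {"rx": 0,"ry": 0,"rz": 0,"dx": -0.0002,"dy": -0.0008,"dz": 0,"hand": 0},
  {"rx": 0,"ry": 0,"rz": 0,"dx": 0,"dy": 0,"dz": 0.001,"hand": 0},
  {"rx": 0,"ry": 0,"rz": 0,"dx": 0,"dy": 0,"dz": 0.001,"hand": 0},
  {"rx": 0,"ry": 0,"rz": 0,"dx": 0,"dy": 0,"dz": 0,"hand": 0},
])

```text
time_s: 14.0
eef_pos: [0.5887, -0.0167, 0.1405]
eef_rot: [[0.267, 0.964, 0.002], [0.964, -0.267, -0.0], [0.0, 0.002, -1.0]]
ft_force: [-2.0, 0.6, 6.6]
gripper_width: 0.0317
grasp_force: 30.0
```

servo_tool([
  {"rx": 0,"ry": 0,"rz": 0,"dx": 0,"dy": -0.0002,"dz": 0.001,"hand": 0},
  {"rx": 0,"ry": 0,"rz": 0,"dx": 0,"dy": 0,"dz": 0.001,"hand": 0},
  {"rx": 0,"ry": 0,"rz": 0,"dx": 0,"dy": 0,"dz": 0.001,"hand": 0},
  {"rx": 0,"ry": 0,"rz": 0,"dx": 0,"dy": 0,"dz": 0,"hand": 0},
])

```text
time_s: 14.4
eef_pos: [0.5886, -0.0167, 0.1377]
eef_rot: [[0.267, 0.964, 0.003], [0.964, -0.267, -0.0], [0.0, 0.003, -1.0]]
ft_force: [-2.2, 1.3, 6.9]
gripper_width: 0.0318
grasp_force: 30.0
```

servo_tool([
  {"rx": 0,"ry": 0,"rz": 0,"dx": 0,"dy": 0,"dz": 0.0008,"hand": 0},
  {"rx": 0,"ry": 0,"rz": 0,"dx": 0,"dy": 0,"dz": 0.0007,"hand": 0},
  {"rx": 0,"ry": 0,"rz": 0,"dx": 0,"dy": 0,"dz": 0,"hand": 0},
])

```text
time_s: 14.7
eef_pos: [0.5886, -0.0167, 0.1363]
eef_rot: [[0.267, 0.964, 0.003], [0.964, -0.267, -0.0], [0.0, 0.003, -1.0]]
ft_force: [-2.3, 1.8, 7.1]
gripper_width: 0.0321
grasp_force: 30.0
```

servo_tool([
  {"rx": 0,"ry": 0,"rz": 0,"dx": 0,"dy": 0,"dz": 0.0008,"hand": 0},
  {"rx": 0,"ry": 0,"rz": 0,"dx": 0,"dy": 0,"dz": 0.0007,"hand": 0},
  {"rx": 0,"ry": 0,"rz": 0,"dx": 0,"dy": 0,"dz": 0,"hand": 0},
])

```text
time_s: 15.0
eef_pos: [0.5886, -0.0167, 0.1348]
eef_rot: [[0.267, 0.964, 0.003], [0.964, -0.267, -0.0], [0.0, 0.003, -1.0]]
ft_force: [-2.5, 1.4, 6.4]
gripper_width: 0.0321
grasp_force: 30.0
```

servo_tool([
  {"rx": 0,"ry": 0,"rz": 0,"dx": 0,"dy": 0,"dz": 0.0005,"hand": 0},
  {"rx": 0,"ry": 0,"rz": 0,"dx": 0,"dy": 0,"dz": 0.0005,"hand": 0},
  {"rx": 0,"ry": 0,"rz": 0,"dx": 0,"dy": 0,"dz": 0,"hand": 0},
])

```text
time_s: 15.3
eef_pos: [0.5887, -0.0168, 0.1334]
eef_rot: [[0.267, 0.964, 0.003], [0.964, -0.267, -0.0], [0.0, 0.003, -1.0]]
ft_force: [-1.9, 0.5, 5.2]
gripper_width: 0.0318
grasp_force: 30.0
```

The force dipped, which could be the snap. I'll check the sleeve and hexagon.

```bash
cat > chk.py <<'E'
from h import *
s=cam('scene'); st=manip.observe(); print(st['time_s'],np.round(st['eef_pos'],4),np.round(st['ft_force'],2))
P=pts(s);Z=P[...,2]; d=np.hypot(P[...,0]-.59,P[...,1]+.0165)<.03
p=(np.array([.605,-.0157,.1])-s['position'])@s['rotation'];u=int(p[0]/p[2]*s['fx']+s['cx']);v=int(p[1]/p[2]*s['fy']+s['cy'])
for r in range(v-28,v+28): print(r,s['color'][r,u-1:u+2].mean(0).astype(int),P[r,u].round(4))
cr=s['color'][v-60:v+40,u-50:u+50,::-1]; cv2.imwrite('pics/s4.png',cv2.resize(cr,(600,600),interpolation=cv2.INTER_CUBIC))
E
python3 chk.py
```

```text
15.35 [ 0.5887 -0.0168  0.1334] [-0.8   1.04  5.73]
228 [39 37 32] [ 0.6214 -0.0137  0.1712]
229 [42 38 35] [ 0.6205 -0.0139  0.1686]
230 [41 39 35] [ 0.62   -0.014   0.1662]
231 [42 38 35] [ 0.6199 -0.014   0.164 ]
232 [40 37 34] [ 0.6184 -0.0143  0.1611]
233 [40 37 33] [ 0.6205 -0.014   0.1602]
234 [40 36 33] [ 0.6171 -0.0146  0.1561]
235 [39 37 33] [ 0.6218 -0.0138  0.1568]
236 [41 39 35] [ 0.6194 -0.0143  0.1532]
237 [39 36 34] [ 0.6182 -0.0145  0.1504]
238 [38 35 32] [ 0.6186 -0.0144  0.1485]
239 [41 38 35] [ 0.6187 -0.0144  0.1464]
240 [40 36 33] [ 0.6198 -0.0143  0.145 ]
241 [42 37 34] [ 0.6207 -0.0142  0.1434]
242 [41 38 33] [ 0.6204 -0.0142  0.1411]
243 [43 40 36] [ 0.6206 -0.0142  0.139 ]
244 [48 47 42] [ 0.6146 -0.0153  0.1332]
245 [50 47 41] [ 0.6071 -0.0166  0.1264]
246 [52 44 31] [ 0.6041 -0.0171  0.1223]
247 [58 44 23] [ 0.5992 -0.0179  0.1171]
248 [59 45 19] [ 0.6025 -0.0174  0.1169]
249 [55 42 19] [ 0.5988 -0.0181  0.1124]
250 [55 40 19] [ 0.5973 -0.0183  0.1092]
251 [56 42 18] [ 0.5992 -0.0181  0.1081]
252 [62 46 23] [ 0.6004 -0.0179  0.1067]
253 [62 48 29] [ 0.5994
[... 562 characters left out ...]
46] [ 0.6053 -0.0174  0.0757]
268 [50 42 30] [ 0.602  -0.018   0.0711]
269 [56 43 22] [ 0.6035 -0.0178  0.0698]
270 [59 44 20] [ 0.5984 -0.0187  0.064 ]
271 [58 43 19] [ 0.6038 -0.0178  0.0654]
272 [55 41 21] [ 0.6012 -0.0183  0.0612]
273 [55 42 19] [ 0.607  -0.0173  0.0629]
274 [58 44 26] [ 0.6006 -0.0184  0.0561]
275 [67 55 42] [ 0.6029 -0.0181  0.0554]
276 [82 73 65] [ 0.5977 -0.019   0.0494]
277 [100  93  88] [ 0.6005 -0.0185  0.0489]
278 [116 108 104] [ 0.6029 -0.0182  0.0482]
279 [124 115 111] [ 0.6087 -0.0172  0.05  ]
280 [121 113 108] [ 0.6132 -0.0165  0.0508]
281 [111 103  99] [ 0.6132 -0.0165  0.0485]
282 [87 81 78] [ 0.6151 -0.0162  0.0475]
283 [72 66 65] [ 0.6137 -0.0165  0.0441]
```

View pics/s4.png

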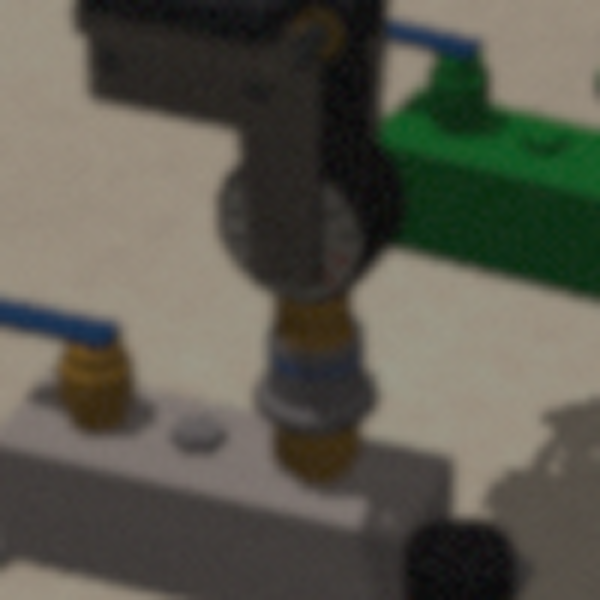

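Run:
```python
from h import *
A=cv2.imread('pics/scene1.png')[250:285,:,:]; C=cv2.imread
s=load('scene')['color'][250:285,:,::-1]
b=cv2.resize(cv2.imread('pics/s3.png'),(120,120),interpolation=cv2.INTER_AREA) # rows 178.., cols 267..
B=b[72:107]
for i in range(35): print(250+i,*(x.astype(int).mean(axis=(0)).astype(int)[::-1] if 0 else (int(x.mean()),int(x[:,2].mean()-x[:,0].mean())) for x in(A[i,326:332],B[i,59:65],s[i,326:332])))
```

```text
250 (49, 28) (78, 22) (39, 37)
251 (58, 26) (98, 21) (40, 37)
252 (65, 39) (100, 31) (42, 39)
253 (69, 50) (84, 45) (45, 34)
254 (65, 33) (60, 48) (47, 20)
255 (56, 11) (51, 33) (45, 7)
256 (49, 0) (59, 18) (44, 0)
257 (45, -10) (63, 8) (42, -8)
258 (41, -13) (56, 1) (41, -11)
259 (42, -5) (49, -9) (43, -4)
260 (41, 1) (46, -18) (44, 1)
261 (43, 1) (46, -9) (45, 1)
262 (45, 2) (46, 0) (44, 3)
263 (48, 2) (46, 2) (48, 1)
264 (63, 3) (47, 2) (56, 3)
265 (73, 4) (52, 3) (62, 3)
266 (63, 4) (66, 3) (57, 3)
267 (46, 6) (78, 3) (47, 6)
268 (40, 17) (71, 3) (42, 19)
269 (38, 33) (53, 6) (41, 33)
270 (40, 37) (43, 18) (41, 40)
271 (39, 36) (39, 30) (40, 40)
272 (37, 37) (39, 35) (40, 35)
273 (37, 35) (39, 36) (39, 36)
274 (38, 35) (39, 35) (40, 36)
275 (44, 28) (43, 30) (46, 30)
276 (55, 18) (54, 19) (58, 18)
277 (72, 10) (71, 11) (75, 11)
278 (92, 10) (91, 10) (96, 11)
279 (106, 12) (109, 12) (111, 12)
280 (111, 12) (115, 13) (116, 13)
281 (105, 12) (110, 13) (111, 12)
282 (91, 10) (95, 11) (95, 10)
283 (72, 8) (75, 8) (76, 8)
284 (62, 6) (65, 6) (65, 7)
```

The sleeve profile matches the start (band at row 258, knurl at 265; it was at 260/267 when back). It has sprung forward and the gauge is locked, so I'll release and retreat.

servo_tool([
  {"rx": 0,"ry": 0,"rz": 0,"dx": 0,"dy": 0,"dz": 0,"hand": 0.6},
  {"rx": 0,"ry": 0,"rz": 0,"dx": 0,"dy": 0,"dz": 0,"hand": 0.6},
  {"rx": 0,"ry": 0,"rz": 0,"dx": 0,"dy": 0,"dz": 0,"hand": 0.6},
  {"rx": 0,"ry": 0,"rz": 0,"dx": 0,"dy": 0,"dz": 0,"hand": 0.6},
  {"rx": 0,"ry": 0,"rz": 0,"dx": 0,"dy": 0,"dz": -0.02,"hand": 0.6},
  {"rx": 0,"ry": 0,"rz": 0,"dx": 0,"dy": 0,"dz": -0.03,"hand": 0.6},
  {"rx": 0,"ry": 0,"rz": 0,"dx": 0,"dy": 0,"dz": -0.03,"hand": 0.6},
  {"rx": 0,"ry": 0,"rz": 0,"dx": 0,"dy": 0,"dz": -0.03,"hand": 0.6},
  {"rx": 0,"ry": 0,"rz": 0,"dx": 0,"dy": 0,"dz": 0,"hand": 0.6},
  {"rx": 0,"ry": 0,"rz": 0,"dx": 0,"dy": 0,"dz": 0,"hand": 0.6},
])

```text
time_s: 16.35
eef_pos: [0.5877, -0.0167, 0.2418]
eef_rot: [[0.267, 0.964, 0.001], [0.964, -0.267, -0.0], [0.0, 0.001, -1.0]]
ft_force: [0.2, 0.4, -0.8]
gripper_width: 0.055
grasp_force: 0.0
```

Run:
```python
from h import *
s=cam('scene'); P=pts(s); x=s['color'].astype(int)
print([(r,int(x[r,326:332].mean()),int((x[r,326:332,0]-x[r,326:332,2]).mean())) for r in (257,258,260,264,265,267)])
q=P[(np.hypot(P[...,0]-.59,P[...,1]+.016)<.035)&(P[...,2]>.12)&(P[...,2]<.2)]; print(len(q),q.min(0),q.max(0))
st=manip.observe(); print(st['time_s'],st['eef_pos'],st['ft_force'])
```

```text
[(257, 46, -10), (258, 44, -12), (260, 44, 0), (264, 66, 4), (265, 76, 4), (267, 49, 5)]
761 [ 0.57406563 -0.04491855  0.12161869] [0.61392799 0.01292248 0.17696675]
16.4 [ 0.5870181  -0.01656448  0.24044076] [-0.04333374  0.83540502 -0.10677996]
```

```bash
python3 -c "
from cell import manip; print(manip.sign_off())"
```

```text
the job is handed in; nothing more can be done
None
```

The gauge is locked in the coupler: the last images show the sleeve fully forward and the case at its locked height. The pressing force stayed near 10 N in the readings I took, the gripper is clear, and the job was handed in at about 16 s; sign-off gave no verdict.

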